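Free the child-safe latch of a dry cabinet and open its door

ROBOT

A 7-joint arm with a two-finger parallel gripper is mounted at the origin on the work surface. World frame = base frame: x ahead of the robot, y to its left, z up, the work surface at z = 0. Lengths are in mm, angles in rad, forces in N, time in s.
With the tool pointing down it reaches from about 425 to 800 mm from the base axis. Payload 8.3 kg.
Tool frame: the origin (TCP) lies midway between the tips of the shut fingers; the grasp point (between the pads) lies 19 mm behind it; y points along the fingers, z is the direction in which the jaws open and shut, and the axes are right-handed (so a half turn about y gives the same grasp; the last joint's range is limited). The gripper opens to 85 mm and grips with 20 to 120 N. Pads are 22 mm wide; open, the fingers measure 114 mm over their backs; the gripper's body (76 mm by 85 mm) begins 54 mm behind the grasp point. The pads swing forward as they close: fully open they stand 13 mm farther back than shut.
Start: joints at [-0.063, 0.383, 0.016, 1.37, -0.006, 1.388, -0.046], TCP at [624.982, 0.047, 231.279] pointing down, gripper open.
Joint ranges: [-2.95, 2.95], [-0.25, 2.06], [-1.52, 1.56], [0.18, 2.33], [-1.44, 4.58], [0.02, 2.06], [-3.01, 3.01]. Speed limits (rad/s): [2.39, 2.39, 3.01, 3.01, 3.14, 3.14, 3.14].

INTERFACE

Orientations are given as a rotation vector (axis times angle).
In Python, from cell import monitor, camera, ticket, masks_of gives the robot as it stands.
- The arm moves only by the tool apply_moves, never from a script. Its argument "moves" is a list that holds one entry, the list of rows, each a list of 7 numbers: the finger opening in m, from 0 to 0.0854, then the shift along the tool's x, y, z in m, then the turn, a rotation vector about the tool's x, y, z in degrees. In form: [[[jaw, dx, dy, dz, rx, ry, rz], ...]]. A call has 1 to 20 rows; each row shifts and turns the pose as measured when the row begins, along the tool's axes as they then stand; what a row does not reach is not made up. A row lasts 1/12 s, in which the tool goes at most 41.7 mm and 7.16 degrees, less where a joint would pass 70% of its speed; a pose out of reach is approached as far as the arm can. A call with a gripper value outside its range is refused whole. The fingers move at their own pace and stop on an object; the grip force is fixed at half the most. Time passes only in rows, so rows that do not move let the fingers close. It gives the time, the measured TCP pose, the force and the opening at its end, in the units of the state.
- monitor.state(): the state, without advancing time (a new reading comes with each control period).
- camera(name): name is "scene" or "side" or "wrist"; returns a dict with "pixels" (400x640x3 uint8, blue, green, red), "camera_matrix" (3x3 intrinsics, pixels), "k1" (the pictures are not rectified: a ray, as slopes to the right and down, at radius r is drawn at 1 + k1 r^2 times it, then the intrinsics apply), "R" (3x3) and "t" (3): a world point X has camera coordinates R X + t; the wrist camera has in their place "T_tool_cam" (4x4, takes a point from camera to tool coordinates, whose origin is the TCP and whose axes are the tool frame's). Camera axes: x right, y down, z forward; pixel columns grow to the right and rows downward; lengths in mm; the calibration is good to about 2 mm. A picture is of the moment at which its call begins: read the wrist's pose just before it. There is no depth.
- ticket.job_done(): hands the job in, once; it reports no verdict.
Trained networks look in a picture, given as the dict that the camera call returned (one of the last four; its "shot" number tells which), for a name from the list of things; names that differ only in an ending like _2 or _b are one class to them, and where a whole thing is asked for, a point or a joint stands for the part that bears it (a point fixed in the world has none). Each returns a list of dicts, best first, with "score" (0 to 1); they miss things now and then, are a little off and sometimes report something else, mostly with a low value. They report only what shows in the picture. A call takes as long as a camera call.
- masks_of(picture, target): "pixels" (400x640 bool, what is visible of it) and "point" ([column, row] in pixels, amid what is visible of it).
The state is a dict: "t": time; "qpos": joint angles; "joint_vel": joint speeds; "joint_torque": joint torques, N m; "tcp_pos": TCP position; "eef_rot": TCP orientation; "force": force on the tool from outside, world axes, zero at the start; "moment": the same for the moment, N m; "gripper_width": finger opening in mm.
Only numpy, scipy, OpenCV 4.12 (cv2) and the standard library are available. Lean on these libraries where they do the work, as an engineer would, in place of code of your own. Each camera call takes 0.05 s, during which the arm holds its last target. There are 200 camera calls.

TASK

The door of the white dry cabinet stands ajar, held by its safety latch. Reach down through the gap behind the door's upper edge, feel for the orange sprung hook and press it down gently without straining it, draw the door out past the catch while it is held down, then swing the door wide open (to 70 degrees or more) and let go. Do not force the door, and leave everything else as it stands.

Things in the scene. Friction and masses are not known exactly. Their poses are not given: they have to be found in the camera images.
- cab: White dry-storage cabinet fixed on the bench, 220 deep x 230 wide x 200 mm high. Origin: centre of its underside; x axis to its back, y to its left seen from the robot, z up. Front plane at x = -110 mm. The top's front edge has a notch over the latch (y = -95 to -5 mm, 52 mm deep). A small box stands on the back of the top, jars inside.
- gap (a point): On the cabinet's front plane, level with its top, in the middle of the notch (cabinet frame -110, -50, 200 mm; cabinet's axes). A flat steel catch bar crosses the notch along y, 1 to 6 mm behind the front plane, its underside 1.5 mm above the hook's arm. The gap between door and cabinet, just in front of this point, is open from above; the hook lies in it about 150 mm from the hinge.
- door_hinge (a point): Point on the door's upright hinge line, level with the cabinet's top (cabinet frame -110, +100, 200 mm; cabinet's axes, does not turn). The door's inner face passes through this line; door 14 mm thick, 200 mm wide. Door, hook and bar sit as one set whose height is NOT measured and differs every time: the door's upper edge is from 14 mm below to 14 mm above the cabinet's top.
- door (a joint): Opening angle of the blue-framed clear door, rad: 0 shut, grows as its free edge (-y side) swings out towards the robot, 1.6 at most. Starts ajar at 0.20 to 0.24; the hook stops it at about 0.26; the tooth is past the bar from 0.37 on. The hinge is slightly stiff (0.2 N m) and stays where it is left. More than 45 N on door and hook (finger and bar together) damages it.
- hook (a joint): Travel (m) of the orange sprung hook pressed straight down, 0 at rest. On the door's inner face 150 mm from the hinge: arm 20 mm wide, 53 mm long, straight back from the face; tooth 9 mm high at its end, behind the bar. Arm's top: unmeasured, 2 to 30 mm below the cabinet's top. Spring 3.6 N at touch; tooth clear of bar from 8 mm (11 N); hard stop 11 mm (13.5 N); breaks above 22 N. Moves with the door.
- tip_rack: Bystander: orange box of pipette tips with yellow top, 85 x 125 x 56 mm, on the bench at the left; origin centre of underside.
- amber_bottle: Bystander: amber glass bottle, 72 mm across, 130 mm high, on the bench at the left; origin centre of underside.
- beaker: Bystander: glass beaker, 72 mm across, 85 mm high, on the bench at the right; origin centre of underside.
- tube_rack: Bystander: blue rack of capped tubes, 100 x 200 x 72 mm, on the bench at the right; origin centre of underside.
- jar_a: Bystander: jar with white lid, 60 mm across, 80 mm high, inside the cabinet; origin centre of underside.
- jar_b: Bystander: jar with blue lid, 56 mm across, 70 mm high, inside the cabinet; origin centre of underside.
- freezer_box: Bystander: small green box with clear lid, 52 x 82 x 32 mm, on the back of the cabinet's top; origin centre of underside.

How it is judged:
By the outcome, as a careful person would: the job done as asked, in the order asked, and still so for the second after the job is handed in, with the robot touching nothing.
It also fails if it takes over 48 s, if anything falls off the work surface, if the arm or the gripper's body presses on something with over 40 N, if the wrist force passes 120 N, or if a joint passes its speed limit or range.

## Working session

There is one attempt and no reset: what is moved stays moved. The work goes in short steps, Python scripts to look and compute and a tool call to move; the robot and the scene stay as the last step left them, time stands still between calls to the robot, and variables do not carry over. Pictures are saved under pics/ and viewed, about 8 in all and at most 12, crops included, and the job is handed in when it is done.

Besides the shell and the picture viewer there is one more tool, called after "Request:" as name([rows], argument=value, ...), one row to a line, values as JSON. apply_moves: Moves the arm, as the interface text tells. Its arguments: {"type":"object","properties":{"moves":{"type":"array"}},"required":["moves"]}

```bash
ls; mkdir -p pics; python3 - <<'E'
from cell import monitor,camera,masks_of
import cv2,numpy as np,pickle
print(monitor.state())
d={}
for n in ["scene","side","wrist"]:
    p=camera(n); d[n]=p
    cv2.imwrite(f"pics/{n}0.png",p["pixels"])
    print(n,{k:v for k,v in p.items() if k!="pixels"})
    for t in ["cab","door","hook"]:
        for m in masks_of(p,t)[:2]: 
            ys,xs=np.where(m["pixels"]); print(t,m["score"],m["point"],xs.min(),xs.max(),ys.min(),ys.max())
pickle.dump(d,open("p0.pkl","wb"))
E
```

```text
pics
{'t': 0.0, 'qpos': array([-0.06291063,  0.38426394,  0.01635677,  1.37115737, -0.00632423,
        1.38817994, -0.0465085 ]), 'joint_vel': array([-6.14382680e-04, -7.69690434e-04, -1.15760438e-03,  1.61228339e-03,
       -1.68873142e-03, -1.51012172e-03,  7.02164065e-05]), 'joint_torque': array([-4.50568632e-04, -6.27588844e+01,  8.43669288e-01, -3.71825659e+01,
        1.65239023e-02,  1.39937960e-02, -1.08329079e-04]), 'tcp_pos': array([6.24501915e+02, 6.12714814e-02, 2.30261183e+02]), 'eef_rot': array([-1.21068409,  1.21058328, -1.20821943]), 'force': array([-0.60528462, -0.29476868,  0.68696131]), 'moment': array([-0.06047951,  0.00613984, -0.00947394]), 'gripper_width': 84.99573856920716}
scene {'camera_matrix': array([[508.25135292,   0.        , 322.46258099],
       [  0.        , 508.25135292, 193.83953057],
       [  0.        ,   0.        ,   1.        ]]), 'k1': -0.049390310541343616, 'R': array([[ 0.81494314,  0.57948012, -0.0083943 ],
       [ 0.4234966 , -0.6053409 , -0.67395328],
       [-0.39562395,  0.54567864, -0.73872628]]), 't': array([-530.16478312, -158.9
[... 741 characters left out ...]
326.30899555,   0.        , 318.22456484],
       [  0.        , 326.30899555, 203.37954636],
       [  0.        ,   0.        ,   1.        ]]), 'k1': -0.016305455641272025, 'T_tool_cam': array([[ 8.64747769e-04,  9.60852090e-01,  2.77060485e-01,
        -6.98185343e+01],
       [ 2.62735359e-04, -2.77060797e-01,  9.60852354e-01,
        -1.43139562e+02],
       [ 9.99999592e-01, -7.58101343e-04, -4.92037525e-04,
        -1.39335590e+00],
       [ 0.00000000e+00,  0.00000000e+00,  0.00000000e+00,
         1.00000000e+00]]), 'shot': 3}
cab 0.75 [301.1, 198.3] 266 350 172 221
cab 0.73 [464.7, 133.9] 279 639 0 307
door 0.72 [262.8, 153.4] 201 350 0 280
hook 0.79 [300.2, 199.2] 266 350 172 221
```

```bash
python3 - <<'E'
import cv2,pickle,numpy as np
from scipy.spatial.transform import Rotation as R
d=pickle.load(open("p0.pkl","rb"))
a=d["scene"]["pixels"][100:300,260:460]; b=d["side"]["pixels"][100:300,220:420]
cv2.imwrite("pics/crop0.png",np.hstack([cv2.resize(x,(400,400),interpolation=cv2.INTER_CUBIC) for x in (a,b)]))
print(R.from_rotvec([-1.21068409,  1.21058328, -1.20821943]).as_matrix().round(3))
E
```

```text
[[ 0.    -0.002  1.   ]
 [-1.    -0.     0.   ]
 [ 0.    -1.    -0.002]]
```

View pics/crop0.png

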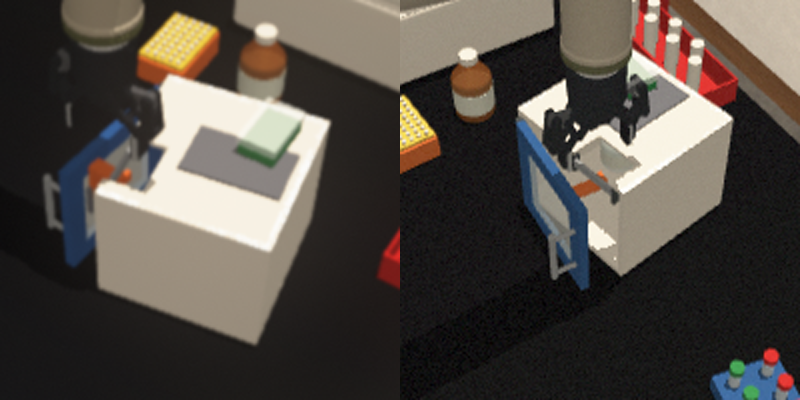

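View pics/wrist0.png

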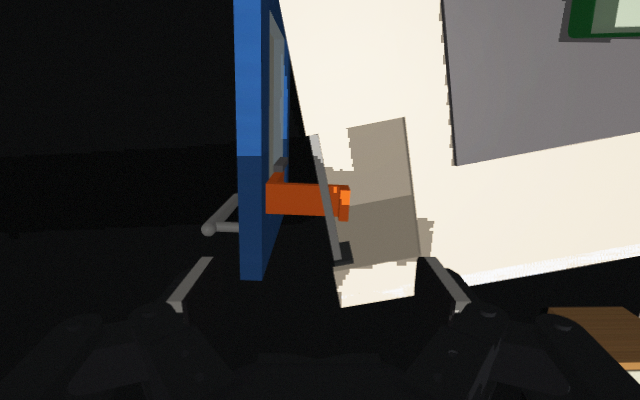

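```bash
cat > h.py <<'E'
import numpy as np, cv2
from scipy.spatial.transform import Rotation as Ro
from scipy.optimize import least_squares
def ray(p,px,tcp=None,rv=None):
    K=p["camera_matrix"]; s=(np.array(px,float)-[K[0,2],K[1,2]])/K[0,0]
    u=s.copy()
    for _ in range(10): u=s/(1+p["k1"]*(u@u))
    c=np.array([u[0],u[1],1])
    if "R" in p: return -p["R"].T@p["t"], p["R"].T@c
    T=p["T_tool_cam"]; R=Ro.from_rotvec(rv).as_matrix()
    return tcp+R@T[:3,3], R@(T[:3,:3]@c)
def atz(o,d,z): return o+d*(z-o[2])/d[2]
def proj(p,X,tcp=None,rv=None):
    if "R" in p: c=p["R"]@X+p["t"]
    else:
        T=p["T_tool_cam"]; R=Ro.from_rotvec(rv).as_matrix()
        c=T[:3,:3].T@(R.T@(X-tcp)-T[:3,3])
    u=c[:2]/c[2]; u=u*(1+p["k1"]*(u@u)); K=p["camera_matrix"]
    return u*K[0,0]+[K[0,2],K[1,2]]
def cabw(q,X):
    c,s=np.cos(q[2]),np.sin(q[2]); X=np.array(X,float)
    return np.array([q[0]+c*X[0]-s*X[1],q[1]+s*X[0]+c*X[1],X[2]])
E
python3 - <<'E'
from h import *; import pickle
d=pickle.load(open("p0.pkl","rb"))
tcp=np.array([624.5,.06,230.26]);rv=np.array([-1.21068409,  1.21058328, -1.20821943])
L=[("side",(329,196),(-110,-115,200)),("side",(386,160),(110,-115,200)),("side",(331,237.5),(-110,-115,0)),
("scene",(309,196),(-110,-115,200)),("scene",(396,221.5),(110,-115,200)),("scene",(424,161),(110,115,200)),("scene",(340,137.5),(-110,115,200)),("scene",(310,244),(-110,-115,0)),
("wrist",(340,307),(-110,-115,200)),("wrist",(404,118),(-58,-5,200)),("wrist",(419,258),(-58,-95,200))]
def f(q): return np.concatenate([proj(d[n],cabw(q,X),tcp,rv)-px for n,px,X in L])
r=least_squares(f,[700,0,0.1],loss="soft_l1"); print(r.x); print(r.fun.reshape(-1,2).round(1))
for n,px,X in L:
    print(n,X,atz(*ray(d[n],px,tcp,rv),X[2]).round(1),cabw(r.x,X).round(1))
q=r.x
h=cabw(q,(-110,100,200));g=cabw(q,(-110,-50,200));print("hinge",h,"gap",g)
E
```

```text
[7.22628686e+02 8.75668181e+01 1.88852637e-01]
[[  0.5  -0.2]
 [ -1.1  -2.1]
 [ -2.5   1.8]
 [ -3.5  -0.7]
 [ -2.3   3.5]
 [ -0.3  -0.8]
 [  3.5  -0.9]
 [ -2.    1.8]
 [ -0.    0.2]
 [ -0.3 -12.4]
 [  2.8   5.3]]
side (-110, -115, 200) [634.8 -45.9 200. ] [636.2 -46.  200. ]
side (110, -115, 200) [849.6 -13.6 200. ] [852.3  -4.7 200. ]
side (-110, -115, 0) [646.3 -44.1   0. ] [636.2 -46.    0. ]
scene (-110, -115, 200) [644.2 -43.1 200. ] [636.2 -46.  200. ]
scene (110, -115, 200) [851.5   7.2 200. ] [852.3  -4.7 200. ]
scene (110, 115, 200) [811.1 219.  200. ] [809.1 221.2 200. ]
scene (-110, 115, 200) [587.5 171.6 200. ] [593.  179.9 200. ]
scene (-110, -115, 0) [636.9 -38.1   0. ] [636.2 -46.    0. ]
wrist (-110, -115, 200) [636.2 -45.9 200. ] [636.2 -46.  200. ]
wrist (-58, -5, 200) [667.2  65.6 200. ] [666.6  71.8 200. ]
wrist (-58, -95, 200) [681.6 -13.2 200. ] [683.5 -16.6 200. ]
hinge [595.81125028 165.13831988 200.        ] gap [623.9710586   17.80527812 200.        ]
```

Request:
apply_moves([
  [[0,0.02,-0.03,0,0,0,0],[0,0.02,-0.03,0,0,0,0],[0,0,-0.02,-0.02,0,0,0],[0,0,0,-0.02,0,0,0],[0,0,0,0,0,0,0],[0,0,0,0,0,0,0],[0,0,0,0,0,0,0],[0,0,0,0,0,0,0]],
])

```text
t: 1.27
tcp_pos: [583.6, -41.0, 312.7]
eef_rot: [-1.212, 1.211, -1.206]
force: [0.3, -0.4, 0.2]
gripper_width: -0.1
```

```bash
python3 - <<'E'
from cell import monitor,camera,masks_of
from h import *; import pickle
s=monitor.state(); p=camera("wrist"); q=camera("side"); r=camera("scene")
pickle.dump((s,p,q,r),open("p1.pkl","wb"))
print(s["t"],s["tcp_pos"],s["eef_rot"],s["gripper_width"],s["force"])
c=cv2.resize(p["pixels"][80:380,150:550],(800,600),interpolation=cv2.INTER_CUBIC)
cv2.imwrite("pics/w1.png",c)
cv2.imwrite("pics/s1.png",np.hstack([cv2.resize(x,(400,400),interpolation=cv2.INTER_CUBIC) for x in (r["pixels"][100:240,260:400],q["pixels"][120:260,260:400])]))
E
```

```text
1.2667 [583.55335682 -40.96278103 312.73878752] [-1.21247531  1.2110282  -1.20574013] -0.06079405724985644 [ 0.31031466 -0.36663532  0.17391466]
```

View pics/w1.png

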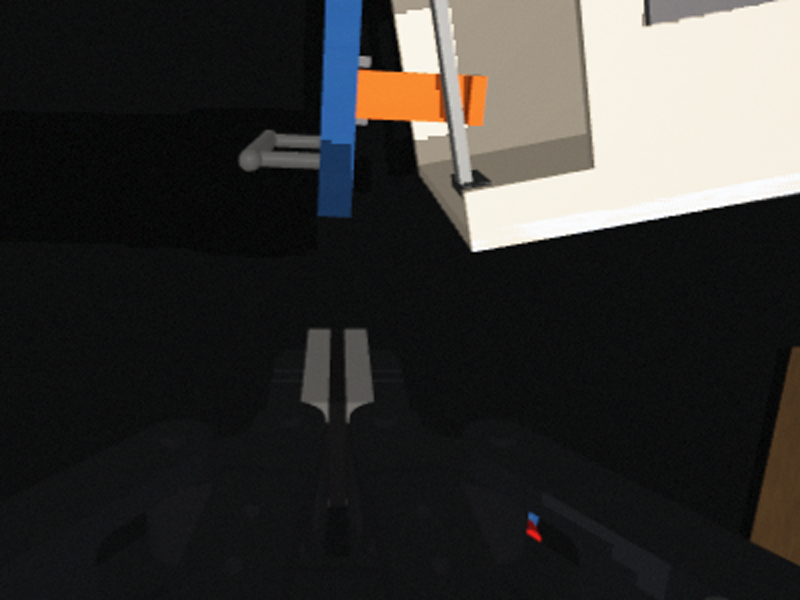

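View pics/s1.png

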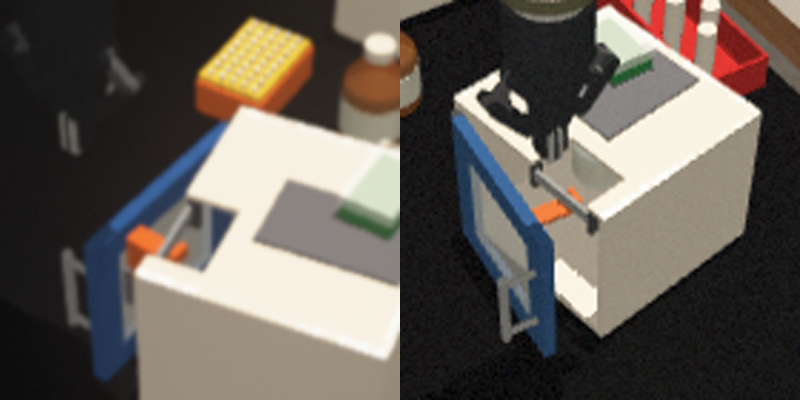

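```bash
cat > fit.py <<'E'
from h import *; import pickle
d=pickle.load(open("p0.pkl","rb")); s,w1,_,_=pickle.load(open("p1.pkl","rb"))
V={"w0":(d["wrist"],np.array([624.5,.06,230.26]),np.array([-1.21068409,1.21058328,-1.20821943])),
"w1":(w1,s["tcp_pos"],s["eef_rot"]),"side":(d["side"],),"scene":(d["scene"],)}
def dr(q,r,n,z): # door point: r from hinge, n behind inner face
    c,s=np.cos(q[3]),np.sin(q[3])
    return cabw(q,(-110-s*r+c*n,100-c*r-s*n,z))
C=lambda *X:(lambda q:cabw(q,X)); Z=200
D=lambda r,n:(lambda q:dr(q,r,n,q[4])); H=lambda r,n,dz:(lambda q:dr(q,r,n,q[5]+dz))
L=[("side",(331,196),C(-110,-115,Z)),("side",(386,160),C(110,-115,Z)),("side",(331,237),C(-110,-115,0)),("side",(279.3,154),C(-110,115,Z)),("side",(337.7,182.3),C(-58,-95,Z)),
("scene",(309,193),C(-110,-115,Z)),("scene",(396,221.5),C(110,-115,Z)),("scene",(424,161),C(110,115,Z)),("scene",(343.3,137.8),C(-110,115,Z)),("scene",(310,244),C(-110,-115,0)),("scene",(343.3,173.5),C(-58,-5,Z)),
("w1",(386,205),C(-110,-115,Z)),("w1",(446.5,162.5),C(-58,-95,Z)),("w1",(382.5,176),C(-110,-95,Z)),
("w0",(340,307),C(-110,-115,Z)),("w0",(335,268),C(-110,-95,Z)),
("w1",(309,188.5),D(200,-14)),("w1",(326,188.5),D(200,0)),("w0",(240,279),D(200,-14)),("w0",(262,279),D(200,0)),
("side",(313.2,204),D(200,0)),("scene",(290.8,184),D(200,-14)),
("w1",(329,116),H(140,0,0)),("w1",(329,139),H(160,0,0)),("w1",(393.5,118.5),H(140,53,0)),("w1",(392.5,142.5),H(160,53,0)),
("w0",(267,178),H(140,0,0)),("w0",(267,213),H(160,0,0)),("w0",(349,185),H(140,53,0)),("w0",(347,221),H(160,53,0))]
def f(q): return np.concatenate([proj(V[n][0],g(q),*V[n][1:])-px for n,px,g in L])
r=least_squares(f,[720,87,.19,.22,200,185],loss="soft_l1"); q=r.x
if __name__=="__main__":
    print(q.round(3))
    for l,e in zip(L,r.fun.reshape(-1,2).round(1)): print(l[0],l[1],e)
    print("hinge",cabw(q,(-110,100,200)),"gap",cabw(q,(-110,-50,200)))
    print("hookroot",dr(q,150,0,q[5]),"end",dr(q,150,53,q[5]))
    print("std",np.sqrt(np.diag(np.linalg.inv(r.jac.T@r.jac)))*1.5)
E
python3 fit.py
```

```text
[7.23419e+02 8.76770e+01 1.87000e-01 2.32000e-01 1.88134e+02 1.73200e+02]
side (331, 196) [-1.4 -0.3]
side (386, 160) [-0.9 -2.2]
side (331, 237) [-2.4  2.2]
side (279.3, 154) [-2.4 -1.5]
side (337.7, 182.3) [ 0.8 -0. ]
scene (309, 193) [-3.2  2.4]
scene (396, 221.5) [-2.1  3.7]
scene (424, 161) [ 0.  -0.6]
scene (343.3, 137.8) [ 0.6 -1.1]
scene (310, 244) [-1.7  1.9]
scene (343.3, 173.5) [ 0.9 -1.8]
w1 (386, 205) [-0.3 -0.4]
w1 (446.5, 162.5) [1.  6.7]
w1 (382.5, 176) [-0.  5.]
w0 (340, 307) [ 0.9 -0.2]
w0 (335, 268) [0.2 9.9]
w1 (309, 188.5) [-0.1 -1.8]
w1 (326, 188.5) [-0.5 -1.1]
w0 (240, 279) [0.8 0.2]
w0 (262, 279) [0.8 1.2]
side (313.2, 204) [-1.3 -1. ]
scene (290.8, 184) [-2.5  0.7]
w1 (329, 116) [-0.  -2.5]
w1 (329, 139) [-1.3 -1.2]
w1 (393.5, 118.5) [-1.4 -1.9]
w1 (392.5, 142.5) [-2.9 -1.8]
w0 (267, 178) [-0.5  4.7]
w0 (267, 213) [-0.6  0.1]
w0 (349, 185) [1.7 1.4]
w0 (347, 221) [ 1.5 -4.4]
hinge [596.75183965 165.49405227 200.        ] gap [624.62598783  18.10669914 200.        ]
hookroot [589.9606614   15.64786481 173.19966258] end [642.90631431  13.24831516 173.19966258]
std [1.09146425 1.11340695 0.00903861 0.00405532 1.92660709 3.09871724]
```

Request:
apply_moves([
  [[0,-0.028,0,0.011,0,0,0],[0,-0.028,0.02,0.011,0,0,0],[0,0,0.03,0,0,0,0],[0,0,0.03,0,0,0,0],[0,0,0.02,0,0,0,0],[0,0,0,0,0,0,0],[0,0,0,0,0,0,0]],
])

```text
t: 2.0
tcp_pos: [607.6, 19.0, 206.3]
eef_rot: [-1.215, 1.212, -1.204]
force: [-0.1, 0.0, 1.2]
gripper_width: -0.1
```

```bash
python3 - <<'E'
from cell import monitor,camera,masks_of
from h import *; import pickle
s=monitor.state(); p=camera("wrist"); q=camera("side")
print(s["t"],s["tcp_pos"],s["eef_rot"],s["force"])
a=cv2.resize(p["pixels"][100:400,170:470],(400,400)); b=cv2.resize(q["pixels"][120:240,250:370],(400,400),interpolation=cv2.INTER_CUBIC)
cv2.imwrite("pics/w2.png",np.hstack([a,b]))
E
```

```text
2.0 [607.59659     18.96231258 206.26595436] [-1.21452309  1.21219752 -1.20362982] [-0.14330146  0.04803844  1.18220579]
```

View pics/w2.png

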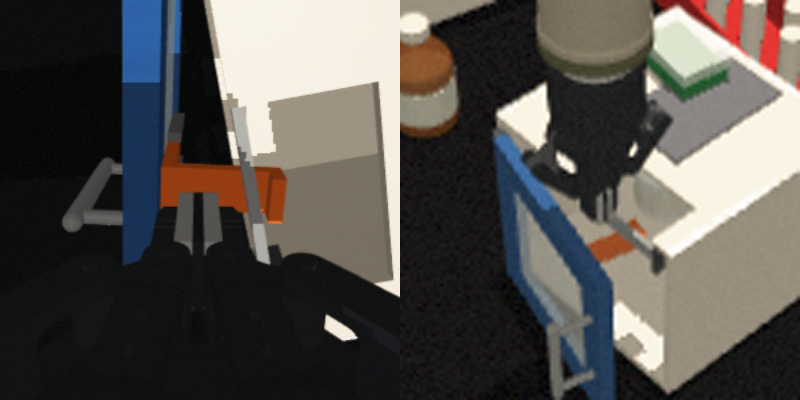

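Request:
apply_moves([
  [[0,0.004,0.002,-0.002,0,0,0],[0,0,0.003,0,0,0,0],[0,0,0.003,0,0,0,0],[0,0,0.003,0,0,0,0],[0,0,0.003,0,0,0,0],[0,0,0,0,0,0,0],[0,0,0,0,0,0,0]],
])

```text
t: 2.68
tcp_pos: [609.1, 12.7, 198.8]
eef_rot: [-1.204, 1.205, -1.212]
force: [-0.2, 0.4, 0.1]
gripper_width: 0.0
```

Request:
apply_moves([
  [[0,-0.002,0.004,-0.003,0,0,0],[0,0,0.004,0,0,0,0],[0,0,0.004,0,0,0,0],[0,0,0,0,0,0,0]],
])

```text
t: 3.02
tcp_pos: [605.7, 15.3, 185.7]
eef_rot: [-1.204, 1.205, -1.211]
force: [0.5, -1.4, 0.3]
gripper_width: 0.2
```

Request:
apply_moves([
  [[0,0,0.003,0,0,0,0],[0,0,0.003,0,0,0,0],[0,0,0,0,0,0,0]],
])

```text
t: 3.27
tcp_pos: [605.6, 15.4, 178.6]
eef_rot: [-1.205, 1.205, -1.211]
force: [-1.1, -0.2, -0.7]
gripper_width: -0.1
```

Request:
apply_moves([
  [[0,0,0.003,0,0,0,0],[0,0,0,0,0,0,0]],
])

```text
t: 3.43
tcp_pos: [605.6, 15.4, 175.1]
eef_rot: [-1.205, 1.206, -1.211]
force: [-0.8, 0.4, -0.1]
gripper_width: -0.3
```

Request:
apply_moves([
  [[0,0,0.002,0,0,0,0],[0,0,0,0,0,0,0]],
])

```text
t: 3.6
tcp_pos: [605.6, 15.3, 172.9]
eef_rot: [-1.205, 1.206, -1.211]
force: [-0.6, -0.2, -0.4]
gripper_width: 0.1
```

Request:
apply_moves([
  [[0,0,0.002,0,0,0,0],[0,0,0,0,0,0,0]],
])

```text
t: 3.77
tcp_pos: [606.0, 15.3, 171.3]
eef_rot: [-1.204, 1.205, -1.211]
force: [-0.9, 0.5, 3.5]
gripper_width: 0.2
```

Request:
apply_moves([
  [[0,0,0.002,0,0,0,0],[0,0,0.002,0,0,0,0],[0,0,0,0,0,0,0]],
])

```text
t: 4.02
tcp_pos: [606.7, 15.4, 168.8]
eef_rot: [-1.202, 1.203, -1.212]
force: [-0.8, -0.3, 6.1]
gripper_width: 0.1
```

Request:
apply_moves([
  [[0,0,0.003,0,0,0,0],[0,0,0.002,0,0,0,0],[0,0,0,0,0,0,0]],
])

```text
t: 4.27
tcp_pos: [608.2, 15.4, 166.3]
eef_rot: [-1.198, 1.2, -1.214]
force: [-1.0, -0.1, 7.2]
gripper_width: 0.2
```

Request:
apply_moves([
  [[0,0,0.003,-0.001,0,0,0],[0,0,0.003,-0.001,0,0,0],[0,0,0.001,0,0,0,0]],
])

```text
t: 4.52
tcp_pos: [609.2, 15.5, 163.6]
eef_rot: [-1.191, 1.194, -1.218]
force: [-2.7, -0.5, 10.9]
gripper_width: 0.1
```

```bash
python3 - <<'E'
from cell import monitor
from h import *
s=monitor.state(); R=Ro.from_rotvec(s["eef_rot"])
R0=Ro.from_matrix(np.array([[0,0,1],[-1,0,0],[0,-1,0]]))
print(R.as_matrix().round(3), np.degrees((R.inv()*R0).as_rotvec()).round(2), s["force"],s["moment"])
E
```

```text
[[ 0.     0.022  1.   ]
 [-1.     0.002 -0.   ]
 [-0.002 -1.     0.022]] [-1.29  0.   -0.12] [-2.67231178 -0.4822606  10.91154188] [0.00140649 0.35596285 0.03944826]
```

Request:
apply_moves([
  [[0,0,0.003,-0.001,-0.7,0,0],[0,0,0.002,-0.001,-0.5,0,0]],
])

```text
t: 4.68
tcp_pos: [609.6, 15.6, 162.5]
eef_rot: [-1.201, 1.204, -1.212]
force: [-1.3, -0.3, 10.5]
gripper_width: -0.1
```

Request:
apply_moves([
  [[0,0,0.002,-0.001,0,0,0],[0,0,0.001,-0.001,0,0,0]],
])

```text
t: 4.85
tcp_pos: [610.1, 15.6, 163.0]
eef_rot: [-1.196, 1.199, -1.214]
force: [-1.5, -1.3, 10.4]
gripper_width: -0.1
```

Request:
apply_moves([
  [[0,0,0.004,-0.003,-0.6,0,0],[0,0,0.003,-0.003,-0.6,0,0]],
])

```text
t: 5.02
tcp_pos: [608.1, 15.4, 160.9]
eef_rot: [-1.202, 1.207, -1.21]
force: [0.9, 0.0, 13.1]
gripper_width: -0.0
```

Request:
apply_moves([
  [[0,0,0.002,-0.004,-0.4,0,0],[0,0,0.002,-0.004,-0.4,0,0]],
])

```text
t: 5.18
tcp_pos: [604.5, 15.3, 161.8]
eef_rot: [-1.203, 1.209, -1.209]
force: [2.4, 0.1, 11.2]
gripper_width: 0.3
```

Request:
apply_moves([
  [[0,0,0.003,-0.004,-0.4,0,0],[0,0,0.002,-0.004,-0.4,0,0]],
])

```text
t: 5.35
tcp_pos: [600.9, 15.2, 161.9]
eef_rot: [-1.204, 1.211, -1.208]
force: [2.0, 0.1, 12.1]
gripper_width: 0.1
```

Request:
apply_moves([
  [[0,0,0.003,-0.004,-0.3,0,0],[0,0,0.002,-0.004,-0.3,0,0],[0,0,0.003,-0.004,-0.3,0,0]],
])

```text
t: 5.6
tcp_pos: [595.6, 15.1, 161.7]
eef_rot: [-1.201, 1.209, -1.209]
force: [1.0, -0.0, 12.2]
gripper_width: 0.1
```

Request:
apply_moves([
  [[0,-0.0005,0.003,-0.004,-0.2,0,0],[0,-0.0005,0.002,-0.004,-0.2,0,0],[0,-0.0005,0.003,-0.004,-0.2,0,0]],
])

```text
t: 5.85
tcp_pos: [590.4, 15.5, 161.4]
eef_rot: [-1.193, 1.204, -1.215]
force: [1.4, -1.4, 13.5]
gripper_width: 0.1
```

Request:
apply_moves([
  [[0,-0.0005,0.002,-0.004,-0.4,0,0],[0,-0.0005,0.002,-0.004,-0.4,0,0]],
])

```text
t: 6.02
tcp_pos: [586.5, 15.8, 162.2]
eef_rot: [-1.194, 1.206, -1.215]
force: [2.5, 0.1, 9.8]
gripper_width: -0.3
```

Request:
apply_moves([
  [[0,-0.0005,0.004,-0.003,-0.4,0,0],[0,-0.0005,0.003,-0.003,-0.4,0,0]],
])

```text
t: 6.18
tcp_pos: [585.3, 16.0, 160.8]
eef_rot: [-1.194, 1.208, -1.216]
force: [1.7, -1.2, 13.6]
gripper_width: -0.1
```

Request:
apply_moves([
  [[0,-0.0005,0.002,-0.004,-0.2,0,0],[0,-0.0005,0.002,-0.004,-0.2,0,0]],
])

```text
t: 6.35
tcp_pos: [581.8, 16.4, 161.4]
eef_rot: [-1.19, 1.205, -1.219]
force: [2.6, -0.3, 9.3]
gripper_width: 0.1
```

```bash
python3 - <<'E'
from cell import monitor,camera,masks_of
from h import *
s=monitor.state(); p=camera("wrist"); q=camera("side")
R=Ro.from_rotvec(s["eef_rot"]);R0=Ro.from_matrix(np.array([[0,0,1],[-1,0,0],[0,-1,0]]))
print(s["t"],s["tcp_pos"],s["force"],np.degrees((R.inv()*R0).as_rotvec()).round(2))
a=cv2.resize(p["pixels"][100:400,170:470],(400,400)); b=cv2.resize(q["pixels"][120:240,250:370],(400,400),interpolation=cv2.INTER_CUBIC)
cv2.imwrite("pics/w3.png",np.hstack([a,b]))
E
```

```text
6.35 [581.75095091  16.44494128 161.40106013] [ 2.56792919 -0.28096478  9.29761852] [-0.93 -0.45 -0.27]
```

View pics/w3.png

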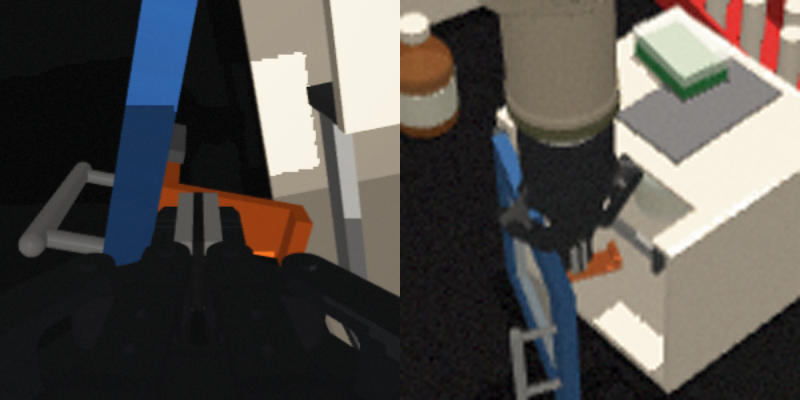

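Request:
apply_moves([
  [[0,0,0.001,-0.005,0,0,0],[0,0,-0.005,-0.002,0,0,0],[0,0,-0.005,0,0,0,0],[0,0,-0.004,0,0,4,0],[0,0,0,0,0,5,0],[0,0,0,0,0,4,0],[0,0,0,0,0,0,0]],
])

```text
t: 7.03
tcp_pos: [577.5, 16.8, 178.6]
eef_rot: [-1.058, 1.371, -1.392]
force: [-0.5, 0.4, -0.2]
gripper_width: -0.1
```

```bash
cat > st.py <<'E'
from cell import monitor
from fit import *
s=monitor.state(); R=Ro.from_rotvec(s["eef_rot"])
h=cabw(q,(-110,100,0)); v=(s["tcp_pos"]-h)
r=np.hypot(v[0],v[1]); c,sn=np.cos(-q[2]),np.sin(-q[2]); vc=np.array([c*v[0]-sn*v[1],sn*v[0]+c*v[1]])
th=np.arctan2(-vc[0],-vc[1]); m=R.as_matrix(); tz=np.arctan2(m[1,2],m[0,2])
print("t",s["t"],"tcp",s["tcp_pos"].round(1),"F",s["force"].round(1),"r",r.round(1),"finger ang",th.round(3),"face ang if touching (7mm)",(th+7/r).round(3),"tool ang",(q[2]-tz).round(3))
a=th+7/r
print("tilt",np.degrees(m[:2,1]).round(2),"q",s["qpos"].round(2))
E
python3 st.py
```

```text
t 7.0333 tcp [577.5  16.8 178.6] F [-0.5  0.4 -0.2] r 149.9 finger ang 0.316 face ang if touching (7mm) 0.362 tool ang 0.431
tilt [1.52 0.34] q [-0.1   0.29  0.03  1.61 -0.01  1.21 -0.32]
```

Request:
apply_moves([
  [[0,0,0.002,-0.006,0,2,0],[0,0,0.001,-0.008,0,3,0],[0,0,0,-0.008,0,3,0],[0,0,0,-0.008,0,3,0],[0,0,0,-0.008,0,3,0]],
])

```text
t: 7.45
tcp_pos: [543.8, 26.9, 174.4]
eef_rot: [-0.907, 1.539, -1.563]
force: [1.2, -0.9, 1.0]
gripper_width: -0.1
```

```bash
python3 st.py
```

```text
t 7.45 tcp [543.8  26.9 174.4] F [ 1.2 -0.9  1. ] r 148.3 finger ang 0.552 face ang if touching (7mm) 0.599 tool ang 0.675
tilt [1.78 0.18] q [-0.15  0.22  0.05  1.71 -0.01  1.18 -0.59]
```

Request:
apply_moves([
  [[0,-0.001,-0.002,-0.008,0,3,0],[0,-0.001,-0.001,-0.008,0,3,0],[0,-0.001,0,-0.008,0,3,0],[0,-0.001,0,-0.008,0,3,0],[0,-0.001,0,-0.008,0,3,0],[0,-0.001,0,-0.008,0,3,0]],
])

```text
t: 7.95
tcp_pos: [507.0, 55.0, 175.2]
eef_rot: [-0.681, 1.752, -1.779]
force: [1.8, -1.6, 0.4]
gripper_width: 0.1
```

```bash
python3 st.py
```

```text
t 7.95 tcp [507.   55.  175.2] F [ 1.8 -1.6  0.4] r 142.4 finger ang 0.869 face ang if touching (7mm) 0.918 tool ang 0.995
tilt [ 1.81 -0.16] q [-0.22  0.15  0.05  1.8   0.    1.17 -0.98]
```

Request:
apply_moves([
  [[0,-0.001,-0.001,-0.008,0,3,0],[0,-0.001,0,-0.008,0,3,0],[0,-0.001,0,-0.008,0,3,0],[0,-0.001,0,-0.008,0,3,0],[0,-0.001,0,-0.008,0,3,0],[0,-0.001,0,-0.008,0,3,0],[0,-0.001,0,-0.008,0,3,0],[0,-0.001,0,-0.008,0,3,0],[0,0,0,0,0,0,0]],
])

```text
t: 8.7
tcp_pos: [475.5, 108.5, 172.4]
eef_rot: [-0.321, 2.01, -2.044]
force: [-0.3, 0.3, 0.2]
gripper_width: 0.1
```

```bash
python3 st.py
```

```text
t 8.7 tcp [475.5 108.5 172.4] F [-0.3  0.3  0.2] r 134.0 finger ang 1.318 face ang if touching (7mm) 1.371 tool ang 1.419
tilt [ 1.55 -0.69] q [-0.33  0.11  0.02  1.84  0.02  1.16 -1.54]
```

Request:
apply_moves([
  [[0,0,-0.003,0.003,0,0,0],[0,0,-0.01,0.002,0,0,0],[0,0,-0.02,0,0,0,0],[0,0,-0.03,0,0,0,0],[0,0,-0.03,0.01,0,0,0],[0,0,-0.02,0.02,0,0,0],[0,0,0,0.02,0,0,0],[0,0,0,0,0,0,0],[0,0,0,0,0,0,0]],
])

```text
t: 9.45
tcp_pos: [492.3, 51.4, 296.9]
eef_rot: [-0.34, 1.997, -2.033]
force: [0.7, 0.0, 0.6]
gripper_width: 0.1
```

```bash
python3 - <<'E'
from cell import monitor,camera,masks_of
from h import *
s=monitor.state(); print(s["t"],s["tcp_pos"],s["force"])
a=camera("scene")["pixels"][80:300,180:440]; b=camera("side")["pixels"][80:300,180:440]
cv2.imwrite("pics/f.png",np.hstack([cv2.resize(x,(400,338),interpolation=cv2.INTER_CUBIC) for x in (a,b)]))
E
```

```text
9.45 [492.27833639  51.35486516 296.88048575] [0.737017   0.0235184  0.63136892]
```

View pics/f.png

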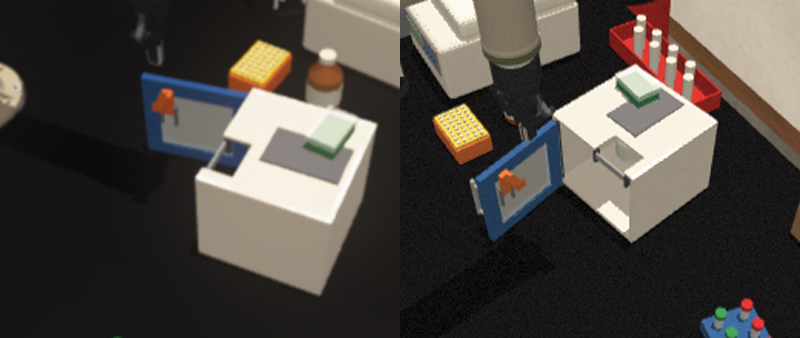

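```bash
python3 - <<'E'
from fit import *
for n,px in (("side",(230.7,195.7)),("scene",(180+146/1.538,80+74/1.538))):
    P=atz(*ray(V[n][0],px),188); v=P-cabw(q,(-110,100,188)); c,s=np.cos(-q[2]),np.sin(-q[2])
    vc=(c*v[0]-s*v[1],s*v[0]+c*v[1]); print(P.round(1),np.hypot(*v[:2]),np.degrees(np.arctan2(-vc[0],-vc[1])))
from cell import ticket; print(ticket.job_done())
E
```

```text
[410.1 104.5 188. ] 196.3581831529256 82.61854237284808
[412.3 113.5 188. ] 191.64055091481288 84.95465973826579
the job is handed in; nothing more can be done
None
```

The dry-cabinet door is unlatched, standing about 80° open, and the job is handed in at about 9.6 s of robot time.

- **Hook:** I lowered the closed fingers through the gap and felt the orange hook at z ≈ 171.5 mm. I pressed it about 8–10 mm down. The highest force read between moves was 13.6 N, against the 22 N limit.
- **Release:** I drew the door out with the hook held down. The side force stayed under 3 N, and a picture showed the tooth clear of the catch bar before I let go of the hook.
- **Swing:** I pushed the door's inner face around with about 2.5 N, then lifted the fingers away.

**Last checks:**
- **Door angle:** the final pictures measured 83° and 85°, and the finger's path gave about 79°. All are above the required 70°.
- **Robot clear:** the tool was about 110 mm above the door's upper edge, with the force reading near zero.
- **Other things:** the tip rack, bottle and green box looked unmoved in the final pictures. I did not check the jars or beaker, and the tube rack shows only partly there.

**Readings that disagreed:**
- While the door was being drawn out, the downward force dipped to 9–10 N on two readings. That is slightly below the 11 N expected with the tooth clear, although the finger height still put the hook about 9 mm down and there was no jolt at the bar.
- The two notch edges in the wrist pictures missed the cabinet fit by 5–10 pixels. This did not affect the work.

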